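Hold the shielded sample well open with its lever

TASK

On the lab bench stands a white sample well with a heavy steel lid. Press the blue pad on the long end of its red lever down with the fingertips, smoothly, until the lever rests on its rubber stop and the lid is fully raised, then finish while still holding the pad down there. Do not touch the lid itself, do not fling it up or let it drop, do not lift the lever from its saddle, and leave the bottles, the tube rack and the pipette where they are.

Things in the scene. Friction and masses are not known exactly. Their poses are not given: they have to be found in the camera images.
- station: Fixed assembly. Origin on the bench under the fulcrum; z up, +y horizontally along the lever to its long end (blue pad), -y to the well: a white open box 170 (x) x 120 (y) mm, 80 mm high, centred at y = -175 mm, with tubes inside. Base plate 100 mm wide, 8 mm thick, to y = 190 mm. Black rubber stop (sprung, 45 mm high) at y = 155 mm under the lever.
- saddle (a point): Fixed point in the middle of the open notches of the two dark steel cheeks (fulcrum, 48 mm across x, 108 mm high), 95 mm above the bench, where the lever's axle lies at rest. Axes as station.
- axle (a point): Centre of the lever's axle, a 10 mm pin 60 mm long along x, loose in the open notches and free to turn; the lever (350 g) could be lifted out, and should not be. Axes parallel to the station's at rest; they turn with the lever: pressing the pad turns it about its -x axis, by 0.53 rad to the stop.
- pad_top (a point): Centre of the top face of the blue 60 x 60 mm pad on the red lever's long end, 206 mm from the axle. At rest the pad slopes up away from the fulcrum by 0.275 rad, this point 165 mm above the bench; on the stop it slopes down by 0.275 rad, point 54 mm up. It moves on an arc about the axle. Pressing takes 7 to 1.5 N (falling) until the lever meets the stop (point 60 mm up), then 1.5 N more per mm; let go, the lever returns. Axes as axle.
- lid (a joint): Angle (rad) of the steel lid, 174 x 162 x 12 mm, about 2 kg, hinged at the side away from the fulcrum: 0 closed and flat, growing as the edge nearest the fulcrum rises; 0.34 to 0.37 with the lever on its stop. The lever's short end (a 24 mm roller, 95 mm from the axle) bears on the lid's overhanging edge from below. The lid falls shut when not held.
- lid_edge (a point): Middle of the upper free edge of the lid (the edge over the lever's short end, with a yellow stripe); 92 mm above the bench when closed, about 50 mm higher fully raised.
- amber_mid (a point): Loose amber glass bottle with a blue cap, 48 mm diameter, 88 mm high; point half-way up. To be left alone.
- jar_mid (a point): Loose clear jar with a blue cap, 56 mm diameter, 80 mm high; point half-way up. To be left alone.
- rack_mid (a point): Loose red tube rack, 50 x 75 x 38 mm; point half-way up. To be left alone.
- pipette_mid (a point): Loose black and white pipette lying on the bench, about 270 mm long along its y axis, 28 mm wide, 24 mm high; point half-way up near the middle. To be left alone.

How it is judged:
By the outcome, as a careful person would: the job done as asked, in the order asked, and still so for the second after the job is handed in, while the arm keeps its last pose, push and grip.
It also fails if it takes over 35 s, if anything falls off the work surface, if the arm or the gripper's body presses on something with over 40 N, if the wrist force passes 120 N, or if a joint passes its speed limit or range.

ROBOT

A 7-joint arm with a two-finger parallel gripper is mounted at the origin on the work surface. World frame = base frame: x ahead of the robot, y to its left, z up, the work surface at z = 0. Lengths are in m, angles in rad, forces in N, time in s.
With the tool pointing down it reaches from about 0.4 to 0.85 m from the base axis. Payload 4.5 kg.
Tool frame: the origin (TCP) lies midway between the tips of the shut fingers; the grasp point (between the pads) lies 19 mm behind it; y points along the fingers, z is the direction in which the jaws open and shut, and the axes are right-handed (so a half turn about y gives the same grasp; the last joint's range is limited). The gripper opens to 88 mm and grips with 3 to 60 N. Pads are 18 mm wide; open, the fingers measure 123 mm over their backs; the gripper's body (75 mm by 187 mm) begins 45 mm behind the grasp point.
Start: joints at [-1.131, 0.689, -0.195, 1.565, 0.157, 0.902, -0.215], TCP at [0.247, 0.574, 0.239] pointing down, gripper open.
Joint ranges: [-3.01, 3.01], [-0.46, 2.08], [-1.47, 1.51], [0.13, 2.56], [-1, 4.14], [0.04, 2.09], [-2.66, 2.66]. Speed limits (rad/s): [2.57, 2.57, 3.14, 3.14, 3.14, 3.14, 3.14].

INTERFACE

Orientations are given as a unit quaternion [x, y, z, w].
In Python, from plant import r, snapshot, get_calibration, job, boxes_of gives the robot as it stands. The module is installed in compiled form; this text tells all that it offers.
- The arm moves only by the shell command python3 -m handwheel 'ROWS' [OPENING] [FORCE]. ROWS is JSON, a list that holds one entry, the list of rows, each a list of 6 numbers: the shift along the tool's x, y, z as a fraction of full scale, then the turn, a rotation vector about the tool's x, y, z as a fraction of full scale. In form: [[[x, y, z, wx, wy, wz], ...]]. A call has 1 to 12 rows; each row is the pose to reach, as a shift and turn from the pose commanded when the call began, along the tool's axes at that moment, turning the shorter way round; what a row does not reach only later rows make up. Full scale, the value 1, is 100 cm for a shift and 180 degrees for a turn. A row lasts 1/12 s, in which the tool goes at most 41.7 mm and 7.16 degrees, less where a joint would pass 70% of its speed; a pose out of reach is approached as far as the arm can. A call with a number of a shift or a turn outside -1 to 1 is refused whole. A call with a gripper value outside its range is refused whole. OPENING is the opening, from -1 (shut) to 1 (fully open), set as the call begins (- or left out, the last holds). The fingers move at their own pace and stop on an object; FORCE is the grip in N (left out, the last holds). Time passes only in rows, so rows that repeat a pose let the fingers close. It gives the time, the measured TCP pose, the force and the opening at its end, in the units of the state.
- r.get_state(): the state, without advancing time (a new reading comes with each control period).
- snapshot(name): name is "side" or "top"; returns the picture (400x640x3 uint8, red, green, blue); there is no depth.
- get_calibration(name): a dict with "fx", "fy", "cx", "cy" (pixels), "T" (4x4, takes a point from camera to world coordinates). Camera axes: x right, y down, z forward; pixel columns grow to the right and rows downward; lengths in m; the calibration is good to about 2 mm. A picture is of the moment at which its call begins. get_calibration takes no time and is no camera call.
- job.finish_job(): hands the job in, once; it reports no verdict.
Trained networks look in the newest picture that a camera, given by its name, has taken for a name from the list of things; names that differ only in an ending like _2 or _b are one class to them, and where a whole thing is asked for, a point or a joint stands for the part that bears it (a point fixed in the world has none). Each returns a list of dicts, best first, with "confidence" (0 to 1); they miss things now and then, are a little off and sometimes report something else, mostly with a low value. They report only what shows in the picture. A call takes as long as a camera call.
- boxes_of(thing, camera): "bbox" ([left, top, right, bottom] in pixels, round what is visible of it).
The state is a dict: "clock": time; "q": joint angles; "qd": joint speeds; "joint_torque": joint torques, N m; "tool_pos": TCP position; "eef_rot": TCP orientation; "contact_force": force on the tool from outside, world axes, zero at the start; "moment": the same for the moment, N m; "opening": opening from 0.0 (shut) to 1.0 (fully open).
Only numpy, scipy, OpenCV 4.12 (cv2) and the standard library are available. Lean on these libraries where they do the work, as an engineer would, in place of code of your own. Each camera call takes 0.05 s, during which the arm holds its last target. There are 200 camera calls.

## Working session

There is one attempt and no reset: what is moved stays moved. The work goes in short steps, Python scripts to look and compute and a shell command to move; the robot and the scene stay as the last step left them, time stands still between calls to the robot, and variables do not carry over. Pictures are saved under pics/ and viewed, about 8 in all and at most 12, crops included, and the job is handed in when it is done.

```bash
mkdir -p pics; python3 - <<'E'
from plant import r,snapshot,get_calibration,boxes_of
import cv2,numpy as np
s=r.get_state();print(s['clock'],s['tool_pos'],s['eef_rot'],s['opening'],s['contact_force'])
for c in('side','top'):
    im=snapshot(c);cv2.imwrite(f'pics/{c}1.png',im[:,:,::-1])
    k=get_calibration(c);print(c,k['fx'],k['fy'],k['cx'],k['cy'],np.round(k['T'],4).tolist())
    for t in('pad_top','axle','lid','saddle','amber_mid','jar_mid','rack_mid','pipette_mid'):
        try:print(t,[(np.round(b['bbox']).tolist(),round(b['confidence'],2)) for b in boxes_of(t,c)[:2]])
        except Exception as e:print(t,e)
E
```

```text
0.0 [0.24651922 0.57363945 0.23791487] [ 0.69325623 -0.14254031  0.14236448 -0.69196128] 0.9970357213112395 [ 0.1757009   0.34779446 -0.07913886]
side 450.9433580717866 450.9433580717866 318.9534424548219 193.2057520171429 [[0.9929, -0.0444, 0.1108, 0.475], [-0.1182, -0.4936, 0.8616, -0.8292], [0.0165, -0.8685, -0.4953, 0.5872], [0.0, 0.0, 0.0, 1.0]]
pad_top [([287.0, 133.0, 318.0, 230.0], 0.9)]
axle [([278.0, 132.0, 320.0, 230.0], 0.76)]
lid [([265.0, 227.0, 370.0, 294.0], 0.65)]
saddle [([346.0, 178.0, 366.0, 206.0], 0.57), ([263.0, 192.0, 370.0, 327.0], 0.55)]
amber_mid [([349.0, 198.0, 377.0, 241.0], 0.6)]
jar_mid [([222.0, 199.0, 250.0, 241.0], 0.69), ([262.0, 191.0, 368.0, 329.0], 0.43)]
rack_mid []
pipette_mid [([214.0, 261.0, 227.0, 378.0], 0.8)]
top 363.16440045972615 363.16440045972615 328.8292853010493 195.13527892207708 [[0.018, -0.9953, 0.0949, 0.4922], [-0.9998, -0.0173, 0.0088, -0.0467], [-0.0071, -0.0951, -0.9954, 0.9669], [0.0, 0.0, 0.0, 1.0]]
pad_top [([225.0, 192.0, 354.0, 220.0], 0.85)]
axle [([223.0, 190.0, 357.0, 219.0], 0.63)]
lid []
saddle [([252.0, 171.0, 430.0, 247.0], 0.85)]
amber_mid [([312.0, 148.0, 328.0, 172.0], 0.64)]
jar_mid [([293.0, 255.0, 318.0, 278.0], 0.88)]
rack_mid [([236.0, 137.0, 272.0, 164.0], 0.89)]
pipette_mid [([354.0, 266.0, 449.0, 282.0], 0.68)]
```

View pics/side1.png

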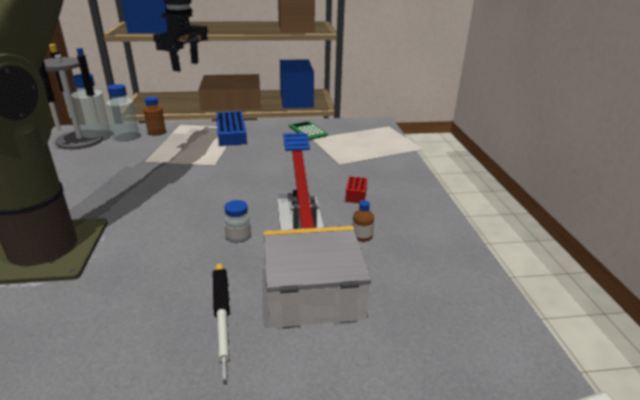

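View pics/top1.png

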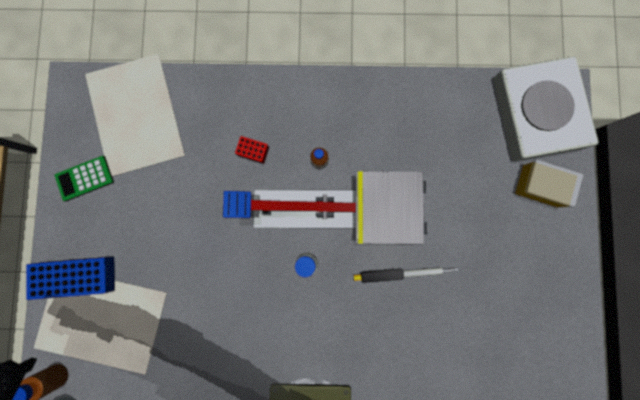

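The side view shows the pad at about (296,142), the lid's yellow stripe at about (310,231) and the amber bottle at (363,222). The top view shows the pad at about (238,204), the stripe at (361,207) and the path to the pad clear.

```bash
cat > h.py <<'E'
import cv2,numpy as np
from plant import r,get_calibration
from scipy.spatial.transform import Rotation as R
def ray(c,u,v):
    k=get_calibration(c);T=np.array(k['T']);d=T[:3,:3]@[(u-k['cx'])/k['fx'],(v-k['cy'])/k['fy'],1];return T[:3,3],d
def at(c,u,v,z):
    o,d=ray(c,u,v);return o+d*(z-o[2])/d[2]
def tri(a,b):
    (o,d),(p,e)=ray(*a),ray(*b);s=np.linalg.lstsq(np.c_[d,-e],p-o,rcond=None)[0];A=o+d*s[0];B=p+e*s[1];return (A+B)/2,np.linalg.norm(A-B)
def cen(c,f,box,col):
    im=cv2.imread(f).astype(int);l,t,rr,b=box;im=im[t:b,l:rr];B,G,Rr=im[...,0],im[...,1],im[...,2]
    m=(B-Rr>50) if col=='blue' else ((Rr-B>70)&(G-B>50))
    y,x=np.nonzero(m);return x.mean()+l,y.mean()+t,len(x),(x.min()+l,x.max()+l,y.min()+t,y.max()+t)
E
python3 - <<'E'
from h import *
pt=cen('top','pics/top1.png',(215,182,260,225),'blue');ps=cen('side','pics/side1.png',(275,125,320,155),'blue')
st=cen('top','pics/top1.png',(350,165,372,250),'y');ss=cen('side','pics/side1.png',(255,222,365,240),'y')
print(pt,ps,st,ss)
print('pad',at('top',*pt[:2],.165),at('side',*ps[:2],.165),tri(('top',*pt[:2]),('side',*ps[:2])))
print('edge',at('top',*st[:2],.092),at('side',*ss[:2],.092),tri(('top',*st[:2]),('side',*ss[:2])))
s=r.get_state();M=R.from_quat(s['eef_rot']);print(M.as_matrix().round(3))
E
```

```text
(np.float64(236.42780748663102), np.float64(203.98128342245988), 748, (np.int64(223), np.int64(250), np.int64(191), np.int64(217))) (np.float64(295.95923261390885), np.float64(140.77937649880096), 417, (np.int64(283), np.int64(309), np.int64(132), np.int64(149))) (np.float64(360.0), np.float64(207.0), 361, (np.int64(358), np.int64(362), np.int64(171), np.int64(243))) (np.float64(308.60059171597635), np.float64(229.92899408284023), 338, (np.int64(264), np.int64(353), np.int64(226), np.int64(234)))
pad [0.54543352 0.16484501 0.165     ] [0.54479541 0.15889634 0.165     ] (array([0.54544621, 0.16560567, 0.16213939]), np.float64(0.00035398648740280836))
edge [ 0.54822399 -0.11466621  0.092     ] [ 0.54878494 -0.10882099  0.092     ] (array([ 0.54809785, -0.11437715,  0.09581545]), np.float64(0.000236150550732188))
[[ 0.919  0.     0.395]
 [-0.395  0.     0.919]
 [-0.    -1.     0.   ]]
```

```bash
python3 -m handwheel '[[[0.013,0.001,-0.008,0,0.011,0],[0.035,0.002,-0.021,0,0.03,0],[0.07,0.003,-0.042,0,0.059,0],[0.105,0.005,-0.062,0,0.089,0],[0.14,0.006,-0.083,0,0.119,0],[0.175,0.008,-0.104,0,0.148,0],[0.21,0.01,-0.125,0,0.178,0],[0.245,0.011,-0.146,0,0.208,0],[0.28,0.013,-0.166,0,0.237,0],[0.31,0.014,-0.185,0,0.263,0],[0.332,0.015,-0.198,0,0.282,0],[0.341,0.016,-0.203,0,0.289,0]]]' -1 20; cat > go.py <<'E'
import sys
from h import *
s=r.get_state();M=R.from_quat(s['eef_rot']);t=np.array(eval(sys.argv[1]))
G=R.from_matrix(np.array([[0,0,1],[-1,0,0],[0,-1,0]]).astype(float))
print(s['clock'],np.round(s['tool_pos'],4),np.round(s['contact_force'],2),'shift',(M.inv().apply(t-s['tool_pos'])).round(4),'turn',((M.inv()*G).as_rotvec()/np.pi).round(4))
E
python3 go.py '[.545,.163,.212]'
```

```text
clock: 1.9
tool_pos: [0.4827, 0.2485, 0.2229]
eef_rot: [0.558, -0.433, 0.435, -0.558]
contact_force: [-0.0, -0.4, 0.3]
opening: 0.115
1.9 [0.4827 0.2485 0.2229] [-0.04 -0.37  0.31] shift [0.0981 0.0112 0.0394] turn [-0.0005  0.0789  0.0008]
```

```bash
python3 -m handwheel '[[[0.01,0.001,0.004,0,0.008,0],[0.03,0.003,0.012,0,0.024,0],[0.055,0.006,0.022,0,0.044,0],[0.08,0.009,0.032,0,0.064,0],[0.093,0.011,0.037,0,0.075,0],[0.098,0.011,0.039,0,0.079,0],[0.098,0.011,0.039,0,0.079,0],[0.098,0.011,0.039,0,0.079,0]]]'; python3 go.py '[.545,.163,.17]'; python3 - <<'E'
from plant import snapshot
import cv2,numpy as np
a=snapshot('side')[80:260,220:400,::-1];b=snapshot('top')[130:280,190:370,::-1]
a=cv2.resize(a,(400,400));b=cv2.resize(b,(400,400));cv2.imwrite('pics/c2.png',np.hstack([a,b]))
E
```

```text
clock: 2.57
tool_pos: [0.5416, 0.1704, 0.2117]
eef_rot: [-0.503, 0.498, -0.496, 0.503]
contact_force: [0.8, 0.4, 0.5]
opening: 0.007
2.5667 [0.5416 0.1704 0.2117] [0.77 0.4  0.51] shift [0.0075 0.0417 0.0034] turn [ 0.0003  0.0039 -0.0005]
```

View pics/c2.png

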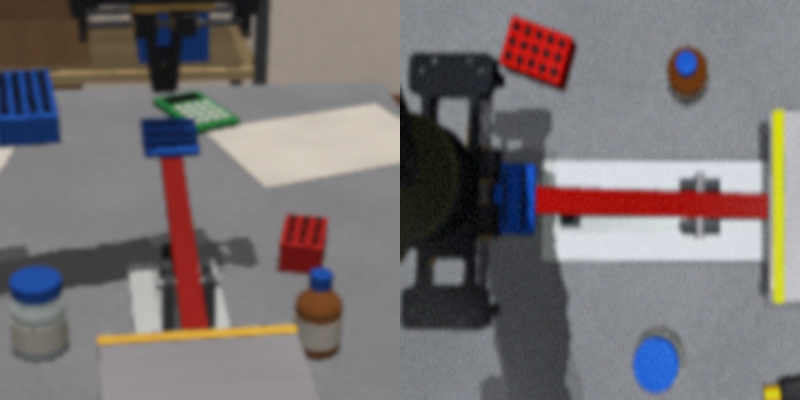

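The left crop shows the shut fingertips above the pad at about (165,90 of the crop), in line with the lever. In the right crop nothing is under the hand except the pad at (517,200). Next I lower to just above the pad.

```bash
python3 -m handwheel '[[[0.001,0.003,0,0,0,0],[0.003,0.01,0.001,0,0.001,0],[0.005,0.018,0.002,0,0.002,0],[0.006,0.026,0.003,0,0.003,0],[0.007,0.031,0.003,0,0.004,0],[0.007,0.034,0.003,0,0.004,0],[0.007,0.034,0.003,0,0.004,0]]]';python3 go.py '[.545,.163,.167]'; python3 -m handwheel '[[[0,0.001,0,0,0,0],[0,0.003,0,0,0,0],[0,0.005,0,0,0,0],[0,0.007,0,0,0,0],[0,0.008,0,0,0,0],[0,0.009,0,0,0,0]]]'
```

```text
clock: 3.25
tool_pos: [0.545, 0.161, 0.1767]
eef_rot: [-0.5, 0.501, -0.501, 0.498]
contact_force: [1.0, 0.3, -0.4]
opening: 0.002
3.25 [0.545  0.161  0.1767] [ 1.    0.32 -0.43] shift [-0.002   0.0097 -0.    ] turn [ 0.0006 -0.0012  0.0002]
clock: 3.75
tool_pos: [0.5456, 0.1613, 0.1686]
eef_rot: [-0.499, 0.501, -0.501, 0.499]
contact_force: [0.6, -0.6, 0.5]
opening: 0.005
```

```bash
python3 -m handwheel '[[[0,0.0005,0,0,0,0],[0,0.001,0,0,0,0],[0,0.0015,0,0,0,0],[0,0.002,0,0,0,0],[0,0.0028,0,0,0,0],[-0.0003,0.0037,0,0,0,0],[-0.0006,0.0047,0,0,0,0],[-0.001,0.0059,0,0,0,0],[-0.0014,0.0072,0,0,0,0],[-0.0019,0.0087,0,0,0,0],[-0.0025,0.0104,0,0,0,0],[-0.0031,0.0122,0,0,0,0]]]'; python3 go.py '[.545,.163,.06]'
```

```text
clock: 4.75
tool_pos: [0.5458, 0.1649, 0.1565]
eef_rot: [-0.499, 0.501, -0.501, 0.499]
contact_force: [-0.8, 0.8, 4.0]
opening: 0.003
4.75 [0.5458 0.1649 0.1565] [-0.82  0.84  4.04] shift [ 0.0019  0.0965 -0.0008] turn [-0.0002 -0.0011 -0.0002]
```

```bash
python3 -m handwheel '[[[-0.0006,0.002,0,0,0,0],[-0.0013,0.0044,0,0,0,0],[-0.002,0.0072,0,0,0,0],[-0.0028,0.0102,0,0,0,0],[-0.0036,0.0132,0,0,0,0],[-0.0043,0.0162,0,0,0,0],[-0.005,0.0192,0,0,0,0],[-0.0056,0.0222,0,0,0,0],[-0.0062,0.0252,0,0,0,0],[-0.0067,0.0282,0,0,0,0],[-0.0072,0.0312,0,0,0,0],[-0.0076,0.0342,0,0,0,0]]]'
```

```text
clock: 5.75
tool_pos: [0.5458, 0.1728, 0.1221]
eef_rot: [-0.499, 0.501, -0.501, 0.5]
contact_force: [-0.4, 3.0, 5.1]
opening: 0.009
```

```bash
python3 -m handwheel '[[[-0.0003,0.003,0,0,0,0],[-0.0006,0.006,0,0,0,0],[-0.0009,0.009,0,0,0,0],[-0.0011,0.012,0,0,0,0],[-0.0013,0.015,0,0,0,0],[-0.0014,0.018,0,0,0,0],[-0.0015,0.021,0,0,0,0],[-0.0015,0.024,0,0,0,0],[-0.0015,0.027,0,0,0,0],[-0.0014,0.03,0,0,0,0],[-0.0013,0.033,0,0,0,0],[-0.0012,0.0355,0,0,0,0]]]'; python3 go.py '[.545,.17,.056]'
```

```text
clock: 6.75
tool_pos: [0.5459, 0.1744, 0.0866]
eef_rot: [-0.499, 0.501, -0.501, 0.5]
contact_force: [-0.1, 3.2, 5.6]
opening: 0.006
6.75 [0.5459 0.1744 0.0866] [-0.06  3.24  5.59] shift [ 0.0044  0.0306 -0.0009] turn [-0.0003 -0.0009 -0.0005]
```

```bash
python3 -m handwheel '[[[0,0.003,0,0,0,0],[0,0.0058,0,0,0,0],[0,0.0085,0,0,0,0],[0.0002,0.011,0,0,0,0],[0.0004,0.0134,0,0,0,0],[0.0006,0.0156,0,0,0,0],[0.0008,0.0176,0,0,0,0],[0.001,0.0195,0,0,0,0],[0.0012,0.0212,0,0,0,0],[0.0014,0.0227,0,0,0,0],[0.0016,0.024,0,0,0,0],[0.0017,0.025,0,0,0,0]]]'; python3 go.py '[.545,.17,.056]'
```

```text
clock: 7.75
tool_pos: [0.5458, 0.1718, 0.0617]
eef_rot: [0.499, -0.501, 0.501, -0.499]
contact_force: [-0.5, 1.9, 8.4]
opening: 0.001
7.75 [0.5458 0.1718 0.0617] [-0.54  1.89  8.4 ] shift [ 0.0018  0.0057 -0.0008] turn [-0.0002 -0.001  -0.0001]
```

```bash
python3 -m handwheel '[[[0,0.0008,0,0,0,0],[0.0001,0.0016,0,0,0,0],[0.0002,0.0023,0,0,0,0],[0.0003,0.003,0,0,0,0],[0.0003,0.0035,0,0,0,0],[0.0003,0.0035,0,0,0,0],[0.0003,0.0035,0,0,0,0]]]'; python3 - <<'E'
from plant import snapshot,r
import cv2,numpy as np
S=snapshot('side');T=snapshot('top');cv2.imwrite('pics/side3.png',S[:,:,::-1]);cv2.imwrite('pics/top3.png',T[:,:,::-1])
a=cv2.resize(S[80:260,220:400,::-1],(400,400));b=cv2.resize(T[130:280,190:370,::-1],(400,400));cv2.imwrite('pics/c3.png',np.hstack([a,b]))
from h import *
st=cen('top','pics/top3.png',(330,165,380,250),'y');ss=cen('side','pics/side3.png',(245,190,375,245),'y');print(st,ss)
print('edge',tri(('top',*st[:2]),('side',*ss[:2])))
E
```

```text
clock: 8.33
tool_pos: [0.546, 0.1714, 0.059]
eef_rot: [0.499, -0.501, 0.501, -0.5]
contact_force: [-1.9, 1.9, 12.3]
opening: 0.004
(np.float64(367.6363636363636), np.float64(205.63116883116882), 385, (np.int64(365), np.int64(370), np.int64(168), np.int64(244))) (np.float64(309.15430861723445), np.float64(212.3627254509018), 499, (np.int64(263), np.int64(356), np.int64(208), np.int64(217)))
edge (array([ 0.54797932, -0.1278703 ,  0.14417519]), np.float64(0.0006349041735593563))
```

View pics/c3.png

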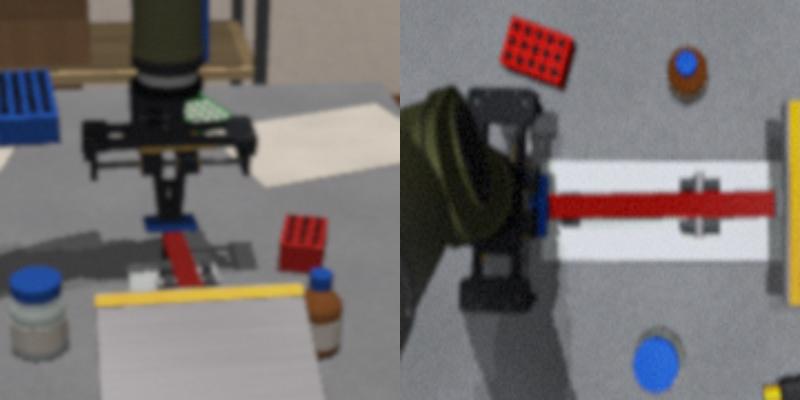

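The crop shows the fingertips holding the pad down at about (170,220) and the lid raised. The bottles, jar and rack have not moved. The edge has risen 48 mm of about 50, so I press a little further into the rubber.

```bash
python3 -m handwheel '[[[0,0.0005,0,0,0,0],[0.0001,0.001,0,0,0,0],[0.0001,0.0015,0,0,0,0],[0.0002,0.002,0,0,0,0],[0.0003,0.0025,0,0,0,0],[0.0003,0.003,0,0,0,0],[0.0003,0.003,0,0,0,0],[0.0003,0.003,0,0,0,0],[0.0003,0.003,0,0,0,0],[0.0003,0.003,0,0,0,0]]]'; python3 - <<'E'
from plant import snapshot,boxes_of
import cv2
from h import *
S=snapshot('side');T=snapshot('top');cv2.imwrite('pics/side4.png',S[:,:,::-1]);cv2.imwrite('pics/top4.png',T[:,:,::-1])
st=cen('top','pics/top4.png',(330,165,380,250),'y');ss=cen('side','pics/side4.png',(245,190,375,245),'y')
print('edge',tri(('top',*st[:2]),('side',*ss[:2])))
for t in('amber_mid','jar_mid','rack_mid','pipette_mid'):print(t,[np.round(b['bbox']).tolist() for b in boxes_of(t,'top')[:1]])
F=[]
for i in range(4): snapshot('top');F.append(r.get_state()['contact_force'])
s=r.get_state();print(s['clock'],np.round(s['tool_pos'],4),np.mean(F,0).round(1))
E
```

```text
clock: 9.27
tool_pos: [0.5462, 0.171, 0.0566]
eef_rot: [0.499, -0.501, 0.501, -0.5]
contact_force: [-2.3, 1.6, 17.0]
opening: 0.01
edge (array([ 0.54949928, -0.1281637 ,  0.14498815]), np.float64(0.0034556489957601236))
amber_mid [[312.0, 149.0, 330.0, 171.0]]
jar_mid [[293.0, 254.0, 319.0, 278.0]]
rack_mid [[238.0, 136.0, 271.0, 162.0]]
pipette_mid [[350.0, 266.0, 455.0, 282.0]]
9.7667 [0.5462 0.171  0.0566] [-2.3  1.2 17.3]
```

```bash
python3 -c "
from plant import job;print(job.finish_job())"
```

```text
the job is handed in; nothing more can be done
None
```

I pressed the blue pad down with the shut fingertips, following its arc at about 36 mm/s and slowing before the stop. I handed the job in at about 9.8 s, still holding the pad down; the hand-in gives no verdict.

- **Lever on its stop:** In the last readings the fingertips were 56.6 mm above the bench, which puts the pad centre at about 54 mm. The push was steady at about 17 N, rising about 2 N per mm, which fits the rubber stop.
- **Force higher than stated:** Your figures give about 10.5 N with the pad at 54 mm, so 17 N is on the high side. I put this down to friction and the push being slightly inside the pad's centre. It is well under the 40 N limit.
- **Lid raised:** Its free edge rose about 49 mm by triangulation, against the expected 50 mm or so. The last measurement had a 3.5 mm mismatch between the two cameras; the one before gave 48 mm with a 0.6 mm mismatch.
- **Loose things:** The amber bottle, jar and tube rack were within about 2 pixels of their starting boxes. The pipette's box ends differed by 4 to 6 pixels, which I read as detector noise, because the arm never came near it.
- **Not checked directly:** I did not measure the axle's seating; in the top-camera picture taken on the stop, 2.4 mm before the final press, it appeared to lie in the cheeks.

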